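Jack up one side of a block heater and hold it

TASK

A colleague wants to slip a levelling pad under the right-hand feet of the white block heater. Stand the blue lever jack on the worktop with its saddle centred under the red-marked yellow lift tab, press the handle fully down for a trial lift, let it come right up again so that the heater settles on its feet, then press it fully down once more and finish while still holding it down with the gripper, right-hand feet off the worktop. Only the jack may lift the heater: do not touch the heater with the gripper or shove it along, and leave the timer, test cassette, dropper bottle and marker where they are.

Things in the scene. Friction and masses are not known exactly. Their poses are not given: they have to be found in the camera images.
- heater: White block heater, 150 (x) x 160 (y) mm, 83 mm high in all: plastic body from 15 to 73 mm above the worktop on four rubber feet, drilled metal block on top. Loose, about 1.5 kg. Origin: centre of the footprint at worktop level; z up; its -y side is the right-hand side with the lift tab. Yaw at the start within about 0.2 rad of 0
- lift_point (a point): Centre of the underside of the yellow lift tab, straight below the red disc on its top. The tab is a plate 44 mm wide (heater x), 5 mm thick, underside 60 mm above the worktop, sticking out 46 mm from the heater's -y side; this point is 25 mm out from that side. Axes as the heater's. Nothing is below the tab
- right_foot_near (a point): Underside of the heater's right-hand foot nearer the robot (foot diameter 22 mm); height 0 when it stands on the worktop. It must be in the air at the end (10 mm with the handle fully down)
- right_foot_far (a point): Underside of the heater's other right-hand foot, farther from the robot
- left_edge (a point): Midpoint between the undersides of the heater's two left-hand feet (heater +y side), about which it tips when its right side is jacked up; stays on the worktop
- jack: Blue lever jack, loose, about 0.6 kg, balanced near its block. Base plate 62 (x) x 284 (y, from -188 to +96 mm) x 10 mm thick. Origin: worktop level under the centre of its block; its +y axis points from the block to the saddle, the handle is on the -y side; z up
- grip_block (a point): Where to grasp the jack to carry it: 55 mm above the jack's underside in the middle of its upright block with black grip faces, 37 mm wide along the jack's x (close the fingers along x), 44 mm along y, top 72 mm above the underside. Nothing stands beside it
- saddle_top (a point): Centre of the top face of the round black saddle, diameter 34 mm, 70 mm from the block's centre along the jack's +y. 50 mm above the jack's underside with the handle up (10 mm below the tab when the jack stands under it); rises straight up by 48 mm per rad of handle, 24 mm at full stroke
- jack_saddle (a joint): Rise of the saddle in m, 0 down to 0.024; driven by the handle only
- jack_handle (a joint): Angle of the handle in rad: 0 is up (a spring keeps it there and brings it back when released), 0.5 is fully down against the stop. The hinge lies 35 mm behind the block centre (jack -y) and 55 mm above the underside, axis along the jack's x. About 2 N at the pad begins to move it, 5 to 8 N holds it down under load
- handle_pad (a point): Centre of the top face of the black pad at the handle's end, 30 mm wide (jack x) and 52 mm long along the handle, 125 mm from the hinge; press here from above. With the handle up it is 120 mm above the jack's underside and 142 mm behind the block centre (jack -y), the pad sloping 0.5 rad up away from the block; fully down it is level, 61 mm up and 160 mm behind. The base plate runs under it
- the_timer: Bystander: cream bench timer 36 x 66 x 73 mm, origin at the centre of its underside. Leave alone
- cassette: Bystander: white test cassette 22 x 90 x 10 mm lying flat, origin at the centre of its underside. Leave alone
- bottle: Bystander: white dropper bottle, diameter 26 mm, 73 mm tall, origin at the centre of its underside. Leave alone
- marker: Bystander: black marker pen with a red cap, 126 mm long, lying, origin at its underside. Leave alone

How it is judged (in metres and radians):
On the way, in this order (a step that is already met when the one before it is completed fails the run):
1. the jack stands on the worktop, handle up, with its saddle centred under the lift point (horizontal distance between saddle_top and lift_point below 0.012 m and height (world z) of jack below 0.004 m and angle between jack's own z axis and vertical below 0.05 rad and value of joint jack_handle below 0.1 rad), for 0.2 s.
2. trial lift: handle fully down, right-hand feet off the worktop, on the saddle (horizontal distance between saddle_top and lift_point below 0.012 m and value of joint jack_handle above 0.42 rad and height (world z) of each of right_foot_near, right_foot_far above 0.005 m and contact force between jack_saddle and heater above 2 N), for 0.2 s.
3. the handle is let right up again and the heater settles on its feet (value of joint jack_handle below 0.1 rad and height (world z) of each of right_foot_near, right_foot_far below 0.002 m), for 0.2 s.
At the end, for the whole second after the job is handed in: the gripper holds the jack handle down (over 0.42 of 0.5 rad), the jack stands flat with its saddle within 12 mm of the lift point and carries the heater (over 2 N), both right-hand feet are over 5 mm off the worktop, and the heater's left edge is on the worktop within 20 mm of where it was (all of step 2 and height (world z) of each of jack, left_edge below 0.004 m and angle between jack's own z axis and vertical below 0.05 rad and velocity of joint jack_handle below 0.1 rad/s and linear speed of heater below 0.02 m/s and distance of left_edge from where it was at the start of the episode below 0.02 m and contact force between any of the fingers, the arm and jack_handle above 0.5 N); the arm keeps its last pose, push and grip.
It fails at once if the gripper or arm pushes on the heater (over 2 N) (contact force between any of the fingers, the arm and heater above 2 N).
It fails at once if a bystander is moved more than 25 mm (distance of any of the_timer, cassette, bottle, marker from where it was at the start of the episode above 0.025 m).
It fails at once if the heater is shoved more than 30 mm (distance of left_edge from where it was at the start of the episode above 0.03 m).
It also fails if it takes over 53 s, if anything falls off the work surface, if the arm or the gripper's body presses on something with over 40 N, if the wrist force passes 120 N, or if a joint passes its speed limit or range.

ROBOT

A 6-joint arm with a two-finger parallel gripper is mounted at the origin on a cart in front of the work surface, level with it; the furniture and walls round the work are solid. World frame = base frame: x ahead of the robot, y to its left, z up, the work surface at z = 0. Lengths are in mm, angles in rad, forces in N, time in s.
With the tool pointing down it reaches from about 275 to 750 mm from the base axis. Payload 10.2 kg.
Tool frame: the origin (TCP) lies midway between the tips of the shut fingers; the grasp point (between the pads) lies 19 mm behind it; z points along the fingers, y is the direction in which the jaws open and shut (so a half turn about z gives the same grasp; the last joint's range is limited). The gripper opens to 88 mm and grips with 3 to 60 N. Pads are 18 mm wide; open, the fingers measure 123 mm over their backs; the gripper's body (75 mm by 187 mm) begins 45 mm behind the grasp point.
Start: joints at [-1.333, 0.313, 1.498, -0, 1.331, -0.223], TCP at [233.438, -470.253, 238.72] pointing down, gripper open.
Joint ranges: [-2.94, 2.94], [-0.97, 2.17], [0.19, 2.56], [-1.23, 4.37], [0.02, 3.11], [-2.88, 2.88]. Speed limits (rad/s): [2.39, 2.39, 3.01, 3.14, 3.14, 3.14].

INTERFACE

Orientations are given as a 3x3 rotation matrix whose columns are the frame's x, y, z axes.
In Python, from workcell import sense, optics, manip gives the robot as it stands.
- The arm moves only by the shell command python3 -m inch 'ROWS'. ROWS is a JSON object of lists of equal length, an entry for each row: "hand": the closure, from 0 (fully open) to 1 (shut); "linear": the shift along the tool's x, y, z in cm, a list of three; "spin": the turn about the tool's z in degrees. A call has 1 to 12 rows; each row shifts and turns the pose as measured when the row begins, along the tool's axes as they then stand; what a row does not reach is not made up. A row lasts 1/8 s, in which the tool goes at most 62.5 mm and 10.7 degrees, less where a joint would pass 70% of its speed; a pose out of reach is approached as far as the arm can. A call with a gripper value outside its range is refused whole. The fingers move at their own pace and stop on an object; the grip force is fixed at half the most. Time passes only in rows, so rows that do not move let the fingers close. It gives the time, the measured TCP pose, the force and the opening at its end, in the units of the state.
- sense(): the state, without advancing time (a new reading comes with each control period).
- optics.read_camera(name): name is "scene" or "top" or "wrist"; returns the picture (384x512x3 uint8, blue, green, red); there is no depth.
- optics.calibration(name): a dict with "intrinsics" (3x3 intrinsics, pixels), "dist" ([k1, k2, p1, p2, k3] as OpenCV has them; the pictures are not rectified), "extrinsics" (4x4, takes a point from camera to world coordinates); the wrist camera has in their place "tool_from_camera" (4x4, takes a point from camera to tool coordinates, whose origin is the TCP and whose axes are the flange's). Camera axes: x right, y up, looking along -z (the intrinsics and any distortion apply to the point x, -y, -z); pixel columns grow to the right and rows downward; lengths in mm; the calibration is good to about 2 mm. A picture is of the moment at which its call begins: read the wrist's pose just before it. calibration takes no time and is no camera call.
- manip.close_job(): hands the job in, once; it reports no verdict.
The state is a dict: "time": time; "joint_positions": joint angles; "dq": joint speeds; "effort": joint torques, N m; "tcp_pos": TCP position; "tool_rot": TCP orientation; "force": force on the tool from outside, world axes, zero at the start; "wrist_torque": the same for the moment, N m; "gripper_width": opening from 0.0 (shut) to 1.0 (fully open).
Only numpy, scipy, OpenCV 4.12 (cv2) and the standard library are available. Lean on these libraries where they do the work, as an engineer would, in place of code of your own. Each camera call takes 0.05 s, during which the arm holds its last target.

## Working session

There is one attempt and no reset: what is moved stays moved. The work goes in short steps, Python scripts to look and compute and a shell command to move; the robot and the scene stay as the last step left them, time stands still between calls to the robot, and variables do not carry over. Pictures are saved under pics/ and viewed, and the job is handed in when it is done.

```bash
ls; mkdir -p pics; python3 - <<'E'
from workcell import sense, optics, manip
import cv2, numpy as np
s=sense()
for k,v in s.items(): print(k,np.round(v,3).tolist())
for n in ["scene","top","wrist"]:
    im=optics.read_camera(n); cv2.imwrite(f"pics/a_{n}.png",im)
    c=optics.calibration(n)
    for k,v in c.items(): print(n,k,np.round(v,4).tolist())
E
```

```text
pics
time 0.0
joint_positions [-1.333, 0.313, 1.498, 0.0, 1.331, -0.223]
dq [-0.001, -0.0, -0.001, 0.001, -0.0, -0.001]
effort [-0.0, -40.221, -25.227, 0.069, 0.035, -0.0]
tcp_pos [233.369, -469.997, 238.161]
tool_rot [[0.896, 0.445, -0.0], [0.445, -0.896, 0.001], [0.0, -0.001, -1.0]]
force [-0.231, -0.156, 0.176]
wrist_torque [0.029, -0.019, -0.067]
gripper_width 1.001
scene intrinsics [[484.886, 0.0, 256.7074], [0.0, 484.886, 190.4953], [0.0, 0.0, 1.0]]
scene dist [-0.1947, 0.0, 0.0, 0.0, 0.0]
scene extrinsics [[-0.5305, 0.5084, -0.6783, -265.8756], [-0.8477, -0.3204, 0.4229, 500.0368], [-0.0023, 0.7993, 0.601, 829.4102], [0.0, 0.0, 0.0, 1.0]]
top intrinsics [[443.5396, 0.0, 254.771], [0.0, 443.5396, 192.3747], [0.0, 0.0, 1.0]]
top dist [-0.1205, 0.0, 0.0, 0.0, 0.0]
top extrinsics [[-0.0046, 0.9819, -0.1892, 375.3328], [-0.9999, -0.0072, -0.0134, -15.6915], [-0.0145, 0.1891, 0.9818, 1186.031], [0.0, 0.0, 0.0, 1.0]]
wrist intrinsics [[284.4239, 0.0, 252.7131], [0.0, 284.4239, 193.0608], [0.0, 0.0, 1.0]]
wrist dist [-0.0214, 0.0, 0.0, 0.0, 0.0]
wrist tool_from_camera [[0.0, 0.947, 0.3212, 85.4897], [1.0, 0.0002, -0.0006, 0.0085], [-0.0007, 0.3212, -0.947, -146.228], [0.0, 0.0, 0.0, 1.0]]
```

View pics/a_top.png

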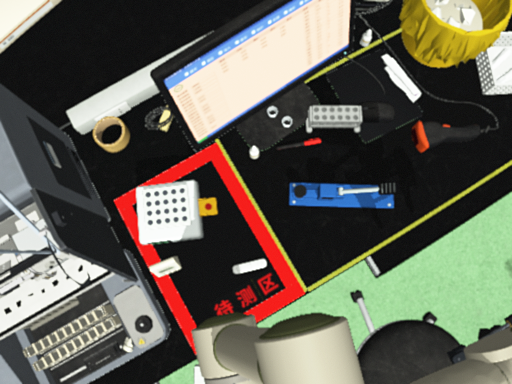

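View pics/a_scene.png

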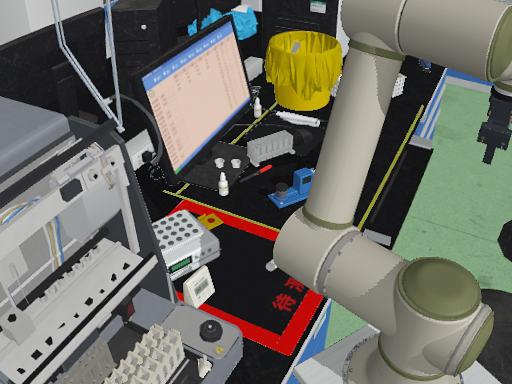

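View pics/a_wrist.png

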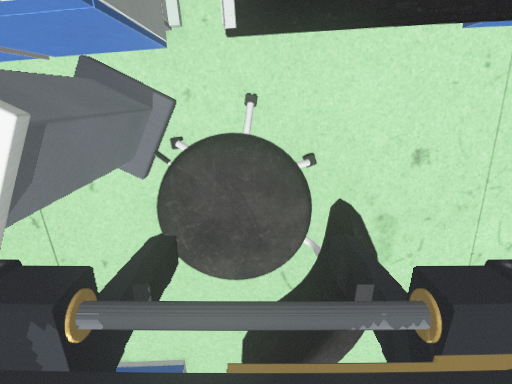

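```bash
cat > h.py <<'E'
import numpy as np, cv2
from workcell import sense, optics
def cam(name):
    c=optics.calibration(name)
    if name=="wrist":
        s=sense(); T=np.eye(4); T[:3,:3]=s["tool_rot"]; T[:3,3]=s["tcp_pos"]
        E=T@np.array(c["tool_from_camera"])
    else: E=np.array(c["extrinsics"])
    return np.array(c["intrinsics"]),np.array(c["dist"]),E
def p2w(C,uv,z):
    K,d,E=C
    n=cv2.undistortPoints(np.array([[uv]],float),K,d)[0,0]
    r=E[:3,:3]@np.array([n[0],-n[1],-1]); o=E[:3,3]
    return o+r*(z-o[2])/r[2]
def w2p(C,P):
    K,d,E=C
    P=np.atleast_2d(P); q=(P-E[:3,3])@E[:3,:3]; q=q*np.array([1,-1,-1])
    return cv2.projectPoints(q.reshape(-1,1,3),np.zeros(3),np.zeros(3),K,d)[0][:,0]
E
python3 - <<'E'
import cv2
im=cv2.imread("pics/a_top.png")
cv2.imwrite("pics/z1.png",cv2.resize(im[165:225,275:405],None,fx=6,fy=6,interpolation=cv2.INTER_CUBIC))
cv2.imwrite("pics/z2.png",cv2.resize(im[170:290,130:260],None,fx=5,fy=5,interpolation=cv2.INTER_CUBIC)[:600])
E
```

```text
(no output)
```

View pics/z1.png

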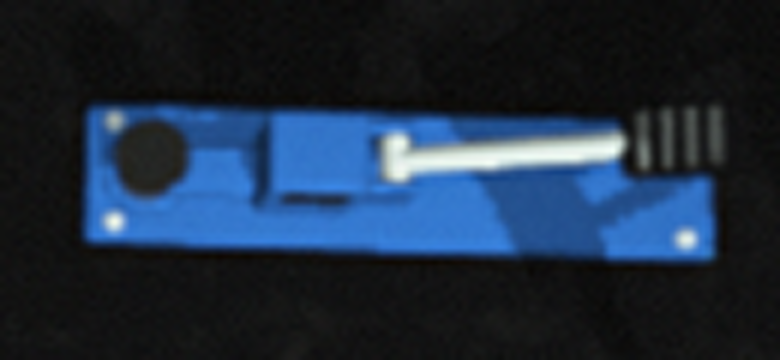

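View pics/z2.png

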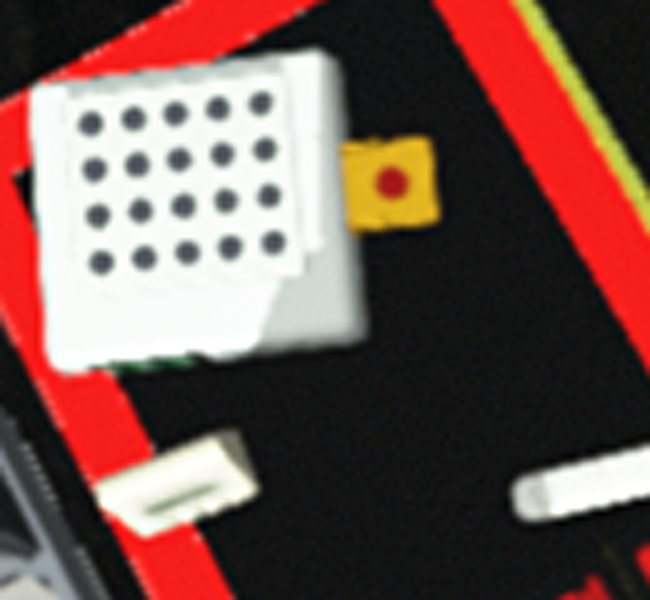

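```bash
python3 - <<'E'
from h import *
C=cam("top")
def a(x,y,z): return p2w(C,((x+.5)/6-.5+275,(y+.5)/6-.5+165),z)
def b(x,y,z): return p2w(C,((x+.5)/5-.5+130,(y+.5)/5-.5+170),z)
r=np.round
print("saddle",r(a(151,158,50)))
c=[a(86,105,10),a(84,243,10),a(716,258,10)]
print("corners",r(c))
mid=(c[0]+c[2])/2; d=c[1]-c[2]; yaw=np.arctan2(d[1],d[0]); print("jack yaw(y axis) deg",np.degrees(yaw),np.linalg.norm(d))
u=d[:2]/np.linalg.norm(d[:2]); print("block from base",r(mid[:2]+46*u),"saddle from base",r(mid[:2]+116*u))
print("block from top quad",r(np.mean([a(*p,72) for p in [(270,118),(272,197),(376,193),(374,115)]],0)))
print("lift",r(b(391,183,65),1))
e=b(91,123,83)-b(261,102,83); print("heater y dir deg",np.degrees(np.arctan2(e[1],e[0])))
e=b(102,262,83)-b(274,242,83); print("heater y dir deg",np.degrees(np.arctan2(e[1],e[0])))
e=b(342,142,65)-b(434,137,65); print("tab",np.degrees(np.arctan2(e[1],e[0])))
e=b(350,230,65)-b(438,220,65); print("tab",np.degrees(np.arctan2(e[1],e[0])))
print("cassette",r(b(520,500,10)),"timer right end",r(b(255,490,0)))
print("bottle", r(p2w(C,(254,155),10)))
print(r(w2p(C,[c[0]])))
E
```

```text
saddle [ 597. -118.   50.]
corners [[ 630.  -92.   10.]
 [ 567.  -90.   10.]
 [ 557. -376.   10.]]
jack yaw(y axis) deg 88.14798759746527 285.51810622324246
block from base [ 595. -188.] saddle from base [ 597. -118.]
block from top quad [ 593. -189.   72.]
lift [556.1 120.4  65. ]
heater y dir deg 96.68892130946419
heater y dir deg 96.42796792169175
tab 92.75560104239143
tab 96.22294542144373
cassette [396.  57.  10.] timer right end [401. 199.   0.]
bottle [707.   2.  10.]
[[289. 182.]]
```

```bash
python3 -m inch '{"hand":[0,0,0,0,0,0,0],"linear":[[0,0,0],[0,0,0],[0,0,0],[0,0,0],[0,0,0],[0,0,0],[0,0,0]],"spin":[-10.3,-10.3,-10.3,-10.3,-10.3,-10.3,0]}'
```

```text
time: 1.02
tcp_pos: [233.2, -469.3, 236.5]
tool_rot: [[-0.002, 1.0, -0.001], [1.0, 0.002, 0.005], [0.005, -0.001, -1.0]]
force: [0.5, -0.0, 0.3]
gripper_width: 0.999
```

```bash
cat > g.py <<'E'
import sys
from h import *
# target x y z yaw -> tool-axis delta (cm), spin
s=sense(); R=np.array(s["tool_rot"]); p=np.array(s["tcp_pos"])
x,y,z,yaw=map(float,sys.argv[1:5])
print("t",s["time"],"yaw",np.degrees(np.arctan2(R[1,0],R[0,0])),"tilt xy",np.round(R[:2,2],4),"p",np.round(p,1),"F",np.round(s["force"],1),"w",round(s["gripper_width"],3))
print("lin cm",np.round(R.T@(np.array([x,y,z])-p)/10,2),"spin",round(np.degrees(np.arctan2(R[1,0],R[0,0]))-yaw,2))
E
python3 -m inch '{"hand":[0,0,0,0,0,0,0,0,0,0],"linear":[[2.8,3.6,0.5],[2.8,3.6,0.5],[2.8,3.6,0.5],[2.8,3.6,0.5],[2.8,3.6,0.5],[2.8,3.6,0.5],[2.8,3.6,0.5],[2.8,3.6,0.5],[2.8,3.6,0.5],[2.8,3.6,0.5]],"spin":[1.9,0,0,0,0,0,0,0,0,0]}'; python3 g.py 595 -188 150 88.15
```

```text
time: 2.28
tcp_pos: [616.5, -201.1, 184.9]
tool_rot: [[0.084, 0.996, -0.002], [0.996, -0.084, 0.005], [0.005, -0.002, -1.0]]
force: [0.6, -0.1, 0.2]
gripper_width: 1.001
t 2.275 yaw 85.1876303797811 tilt xy [-0.002   0.0048] p [ 616.5 -201.1  184.9] F [ 0.6 -0.1  0.2] w 1.001
lin cm [ 1.11 -2.25  3.5 ] spin -2.96
```

```bash
python3 -m inch '{"hand":[0,0,0],"linear":[[1.1,-2.2,0.5],[0,0,0],[0,0,0]],"spin":[-3,0,0]}'; python3 g.py 595 -188 130 88.15; python3 - <<'E'
from h import *
C=cam("wrist"); im=optics.read_camera("wrist"); cv2.imwrite("pics/w1.png",im)
u=np.array([np.cos(np.radians(88.15)),np.sin(np.radians(88.15))]); b=np.array([595,-188.])
print(np.round(w2p(C,[[*(b+70*u),50],[*b,72],[*(b+22*u),72]])))
E
```

```text
time: 2.65
tcp_pos: [597.3, -186.1, 177.8]
tool_rot: [[0.038, 0.999, -0.004], [0.999, -0.038, 0.006], [0.006, -0.004, -1.0]]
force: [0.6, -0.4, -0.4]
gripper_width: 1.0
t 2.65 yaw 87.81745890944575 tilt xy [-0.0036  0.006 ] p [ 597.3 -186.1  177.8] F [ 0.6 -0.4 -0.4] w 1.0
lin cm [-0.22 -0.21  4.78] spin -0.33
[[249. 116.]
 [249. 195.]
 [249. 172.]]
```

View pics/w1.png

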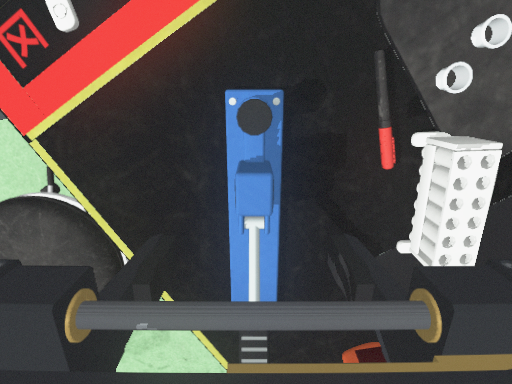

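```bash
python3 -m inch '{"hand":[0,0,0,0],"linear":[[-0.2,0.2,3.5],[0,0,3.5],[0,0,2.5],[0,0,1]],"spin":[0,0,0,0]}'; python3 g.py 599 -188 36 88
```

```text
time: 3.2
tcp_pos: [600.6, -191.2, 72.4]
tool_rot: [[0.047, 0.999, 0.002], [0.999, -0.047, 0.003], [0.003, 0.002, -1.0]]
force: [0.9, -0.7, -0.6]
gripper_width: 1.0
t 3.2 yaw 87.3038726946305 tilt xy [0.0019 0.003 ] p [ 600.6 -191.2   72.4] F [ 0.9 -0.7 -0.6] w 1.0
lin cm [ 0.3  -0.18  3.65] spin -0.7
```

```bash
python3 -m inch '{"hand":[0,0,0,0],"linear":[[0.3,-0.1,1.8],[0,0,1.4],[0,0,0.5],[0,0,0]],"spin":[-0.7,0,0,0]}'; python3 g.py 599 -188 36 88
```

```text
time: 3.7
tcp_pos: [601.3, -189.9, 36.2]
tool_rot: [[0.039, 0.999, 0.005], [0.999, -0.039, 0.001], [0.001, 0.005, -1.0]]
force: [0.4, 0.0, 0.5]
gripper_width: 1.0
t 3.7 yaw 87.7874806832814 tilt xy [0.0054 0.0011] p [ 601.3 -189.9   36.2] F [0.4 0.  0.5] w 1.0
lin cm [ 0.19 -0.23  0.02] spin -0.21
```

```bash
python3 -m inch '{"hand":[0,1,1,1,1,1,1],"linear":[[0.2,-0.2,0],[0,0,0],[0,0,0],[0,0,0],[0,0,0],[0,0,0],[0,0,0]],"spin":[-0.2,0,0,0,0,0,0]}'; python3 g.py 599 -188 66 88
```

```text
time: 4.58
tcp_pos: [599.4, -188.1, 38.0]
tool_rot: [[0.035, 0.999, 0.006], [0.999, -0.035, 0.0], [0.0, 0.006, -1.0]]
force: [-3.4, 0.7, 2.8]
gripper_width: 0.406
t 4.575 yaw 87.9781365015311 tilt xy [0.0063 0.0002] p [ 599.4 -188.1   38. ] F [-3.4  0.7  2.8] w 0.406
lin cm [ 0.01 -0.02 -2.8 ] spin -0.02
```

```bash
python3 -m inch '{"hand":[1,1,1],"linear":[[0,0,-1],[0,0,-1],[0,0,0]],"spin":[0,0,0]}'; python3 g.py 572 -31 58 96.5
```

```text
time: 4.95
tcp_pos: [598.5, -187.4, 57.4]
tool_rot: [[0.035, 0.999, 0.004], [0.999, -0.035, 0.002], [0.003, 0.004, -1.0]]
force: [0.2, 0.3, -7.0]
gripper_width: 0.408
t 4.95 yaw 87.97004738597602 tilt xy [0.0037 0.0024] p [ 598.5 -187.4   57.4] F [ 0.2  0.3 -7. ] w 0.408
lin cm [15.53 -3.2  -0.03] spin -8.53
```

```bash
python3 -m inch '{"hand":[1,1,1,1,1,1,1,1,1],"linear":[[1,-0.2,0],[2.2,-0.4,0],[2.2,-0.3,0],[2.2,-0.2,0],[2.2,-0.2,0],[2.2,-0.1,0],[2.2,0,0],[1,0,0],[0,0,0]],"spin":[0,-1.3,-1.3,-1.3,-1.3,-1.3,-1.3,-0.8,0]}'; python3 g.py 572 -31 58 96.5; python3 - <<'E'
from h import *
C=cam("wrist"); im=optics.read_camera("wrist"); cv2.imwrite("pics/w2.png",im)
print(np.round(w2p(C,[[556,120.4,65]])))
im=optics.read_camera("top"); cv2.imwrite("pics/t2.png",im)
im=optics.read_camera("scene"); cv2.imwrite("pics/s2.png",im)
E
```

```text
time: 6.08
tcp_pos: [577.8, -21.6, 57.3]
tool_rot: [[-0.129, 0.992, 0.002], [0.992, 0.129, 0.004], [0.004, 0.003, -1.0]]
force: [0.8, 0.1, -7.0]
gripper_width: 0.404
t 6.075 yaw 97.41845934071083 tilt xy [0.0024 0.0039] p [577.8 -21.6  57.3] F [ 0.8  0.1 -7. ] w 0.404
lin cm [-0.85 -0.7  -0.07] spin 0.92
[[241. -57.]]
```

View pics/w2.png

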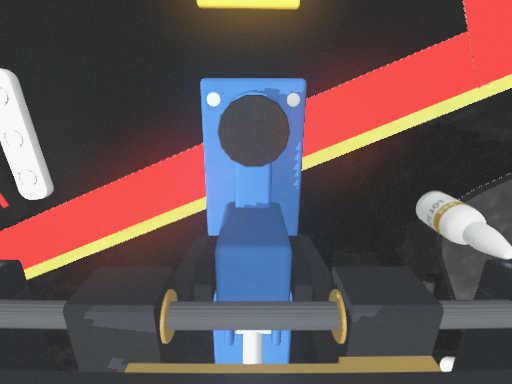

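View pics/s2.png

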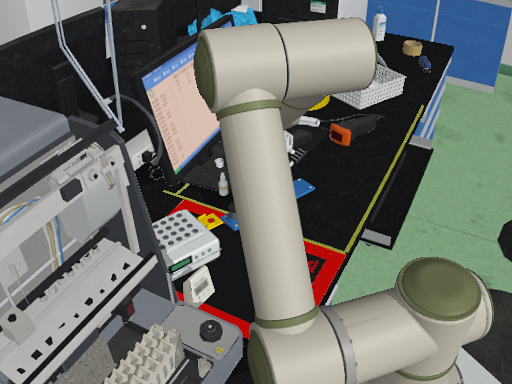

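View pics/t2.png

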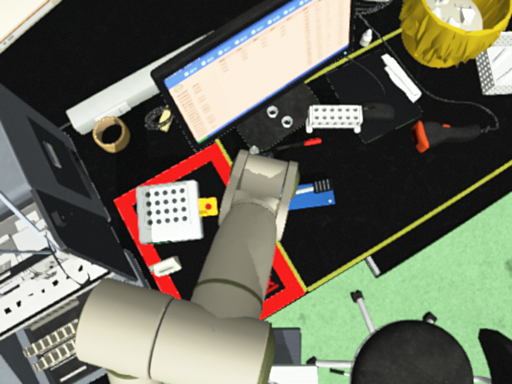

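```bash
python3 - <<'E'
from h import *
C=cam("wrist"); T=np.array(sense()["tcp_pos"])
S=p2w(C,(254,130.5),69.3); print("saddle",S, "rel",S-T)
a=p2w(C,(198,7),60);b=p2w(C,(299,8),60); print(a,b,np.linalg.norm(a-b)); 
d=b-a; yaw=np.degrees(np.arctan2(d[1],d[0]))+90; print(yaw)
u=np.array([np.cos(np.radians(yaw)),np.sin(np.radians(yaw))]); print("lift", ((a+b)/2)[:2]+21*u)
# base plate yaw: left edge at far & near (z=29.3)
for p in [(202,80),(305,80),(208,234),(299,234)]: print(p2w(C,p,29.3))
E
```

```text
saddle [571.07964401  46.27275388  69.3       ] rel [-6.94915513 69.22104658 12.04239031]
[539.94038826  95.39016033  60.        ] [584.14662791 100.69921748  60.        ] 44.52390046020834
96.8482781871789
lift [559.53945523 118.89486203]
[538.80894538  66.50147245  29.3       ]
[597.34402883  74.01515361  29.3       ]
[549.83268806 -30.59391813  29.3       ]
[611.33669074 -22.8702387   29.3       ]
```

```bash
python3 -m inch '{"hand":[1,1,1,1],"linear":[[0.3,-0.5,0.5],[0,0,0.5],[0,0,0.2],[0,0,0]],"spin":[0.7,0,0,0]}'; python3 g.py 572.9 -11.4 42.5 96.7;python3 g.py 565.9 48.2 42.5 96.7
```

```text
time: 6.72
tcp_pos: [572.2, -21.8, 44.0]
tool_rot: [[-0.112, 0.994, 0.002], [0.994, 0.112, 0.004], [0.003, 0.002, -1.0]]
force: [0.4, 0.6, -6.6]
gripper_width: 0.402
t 6.725 yaw 96.41622249220343 tilt xy [0.002  0.0037] p [572.2 -21.8  44. ] F [ 0.4  0.6 -6.6] w 0.402
lin cm [1.03 0.18 0.15] spin -0.28
t 6.725 yaw 96.41622249220343 tilt xy [0.002  0.0037] p [572.2 -21.8  44. ] F [ 0.4  0.6 -6.6] w 0.402
lin cm [7.03 0.15 0.17] spin -0.28
```

```bash
python3 -m inch '{"hand":[1,1,1,1,1,1,1],"linear":[[0.8,0.15,0.2],[1.2,0,0],[1.2,0,0],[1.0,0,0],[0.5,0,0],[0,0,0],[0,0,0]],"spin":[-0.3,0,0,0,0,0,0]}'; python3 g.py 565.9 48.2 38 96.7;  python3 - <<'E'
from h import *
C=cam("wrist"); im=optics.read_camera("wrist"); cv2.imwrite("pics/w3.png",im)
E
```

```text
time: 7.6
tcp_pos: [568.2, 29.1, 42.4]
tool_rot: [[-0.118, 0.993, 0.003], [0.993, 0.118, 0.004], [0.003, 0.003, -1.0]]
force: [-0.0, -0.3, -7.4]
gripper_width: 0.405
t 7.6 yaw 96.80172428049502 tilt xy [0.0028 0.0037] p [568.2  29.1  42.4] F [-0.  -0.3 -7.4] w 0.405
lin cm [ 1.92 -0.    0.45] spin 0.1
```

View pics/w3.png

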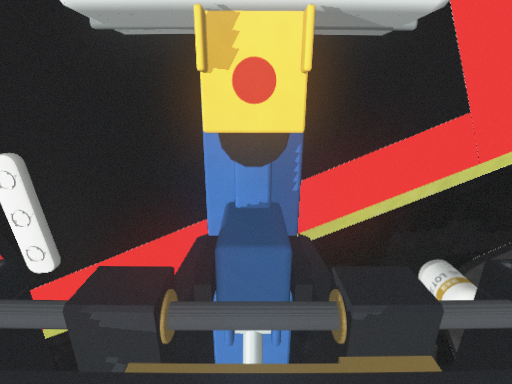

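```bash
python3 - <<'E'
from h import *
C=cam("wrist"); s=sense(); T=np.array(s["tcp_pos"]); R=np.array(s["tool_rot"])
L=p2w(C,(254,80),65); print(L, R.T@(L-T))
a=p2w(C,(204,132),65);b=p2w(C,(304,132),65);print(a,b,R.T@((a+b)/2-T))
E
```

```text
[559.1771308  119.58099216  65.        ] [ 91.01945194   1.83445947 -22.24932606]
[540.36622037  96.34605151  65.        ] [583.02238405 101.40766855  65.        ] [ 70.16304279   1.88398511 -22.31992193]
```

```bash
python3 -m inch '{"hand":[1,1,1,1,1],"linear":[[0.8,0,0],[0.8,0,0],[0.5,0,0],[0,0,0],[0,0,0]],"spin":[0,0,0,0,0]}'; python3 g.py 565.9 49.3 38 96.7;  python3 - <<'E'
from h import *
C=cam("wrist"); im=optics.read_camera("wrist"); cv2.imwrite("pics/w4.png",im)
E
```

```text
time: 8.28
tcp_pos: [565.6, 51.0, 42.4]
tool_rot: [[-0.118, 0.993, 0.003], [0.993, 0.118, 0.003], [0.003, 0.003, -1.0]]
force: [-0.2, -1.4, -8.1]
gripper_width: 0.401
t 8.275 yaw 96.78093356587776 tilt xy [0.003  0.0034] p [565.6  51.   42.4] F [-0.2 -1.4 -8.1] w 0.401
lin cm [-0.18  0.01  0.44] spin 0.08
```

View pics/w4.png

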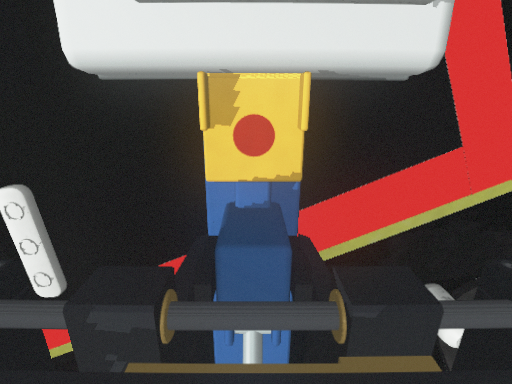

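```bash
python3 - <<'E'
from h import *
C=cam("wrist"); s=sense(); T=np.array(s["tcp_pos"]); R=np.array(s["tool_rot"])
L=p2w(C,(253.5,135),65); print(L, R.T@(L-T))
E
python3 -m inch '{"hand":[1,1,1,1],"linear":[[-0.2,0,0.1],[0,0,0.2],[0,0,0.1],[0,0,0]],"spin":[0,0,0,0]}'; python3 g.py 565.9 49.3 38 96.7
```

```text
[559.01557369 119.5196489   65.        ] [ 68.88155571   1.65017369 -22.39537369]
time: 8.82
tcp_pos: [566.1, 48.5, 38.4]
tool_rot: [[-0.118, 0.993, 0.003], [0.993, 0.118, 0.003], [0.003, 0.004, -1.0]]
force: [0.1, 0.5, -5.9]
gripper_width: 0.404
t 8.825 yaw 96.75031854934511 tilt xy [0.0034 0.0033] p [566.1  48.5  38.4] F [ 0.1  0.5 -5.9] w 0.404
lin cm [ 0.08 -0.01  0.04] spin 0.05
```

Still carrying the weight; lower until it takes load, then release.

```bash
python3 -m inch '{"hand":[1,1,1],"linear":[[0,0,0.1],[0,0,0.1],[0,0,0]],"spin":[0,0,0]}'; python3 g.py 565.9 49.3 38 96.7
```

```text
time: 9.2
tcp_pos: [566.3, 48.5, 38.1]
tool_rot: [[-0.118, 0.993, 0.004], [0.993, 0.118, 0.003], [0.002, 0.004, -1.0]]
force: [-1.0, -1.1, -6.8]
gripper_width: 0.404
t 9.2 yaw 96.76087974241926 tilt xy [0.0041 0.0029] p [566.3  48.5  38.1] F [-1.  -1.1 -6.8] w 0.404
lin cm [ 0.08 -0.03  0.01] spin 0.06
```

```bash
python3 -m inch '{"hand":[1,1],"linear":[[0,0,0.2],[0,0,0.2]],"spin":[0,0]}'; python3 g.py 565.9 49.3 38 96.7
```

```text
time: 9.45
tcp_pos: [566.4, 48.5, 37.9]
tool_rot: [[-0.118, 0.993, 0.004], [0.993, 0.118, 0.002], [0.002, 0.005, -1.0]]
force: [-13.0, -0.0, 19.8]
gripper_width: 0.405
t 9.45 yaw 96.78367364805031 tilt xy [0.0043 0.0023] p [566.4  48.5  37.9] F [-13.   -0.   19.8] w 0.405
lin cm [ 0.09 -0.04 -0.01] spin 0.08
```

```bash
python3 -m inch '{"hand":[0,0,0,0],"linear":[[0,0,-0.05],[0,0,0],[0,0,0],[0,0,0]],"spin":[0,0,0,0]}'; python3 -m inch '{"hand":[0,0,0,0,0,0],"linear":[[0,0,-2],[0,0,-3],[-1,0,-3],[-1,0,-3],[-1,0,0],[0,0,0]],"spin":[0,0,0,0,0,0]}'; python3 g.py 565.9 49.3 38 96.7; python3 - <<'E'
from h import *
C=cam("wrist"); im=optics.read_camera("wrist"); cv2.imwrite("pics/w5.png",im)
im=optics.read_camera("top"); cv2.imwrite("pics/t5.png",im)
E
```

```text
time: 9.95
tcp_pos: [568.1, 48.2, 39.8]
tool_rot: [[-0.118, 0.993, 0.009], [0.993, 0.118, 0.002], [0.0, 0.009, -1.0]]
force: [0.1, -0.1, 1.0]
gripper_width: 0.836
time: 10.7
tcp_pos: [570.2, 17.3, 150.7]
tool_rot: [[-0.118, 0.993, 0.006], [0.993, 0.118, 0.002], [0.001, 0.007, -1.0]]
force: [-0.4, 0.6, -1.0]
gripper_width: 1.0
t 10.7 yaw 96.79943602416982 tilt xy [0.0064 0.0019] p [570.2  17.3 150.7] F [-0.4  0.6 -1. ] w 1.0
lin cm [ 3.21 -0.12 11.27] spin 0.1
```

View pics/w5.png

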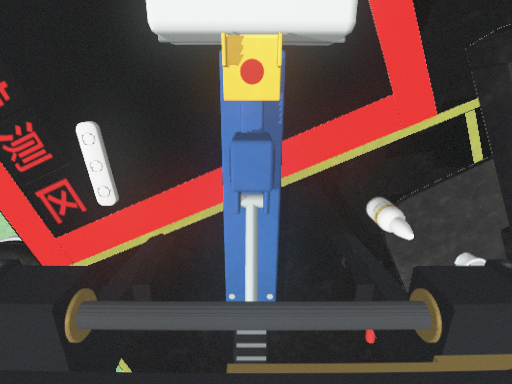

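View pics/t5.png

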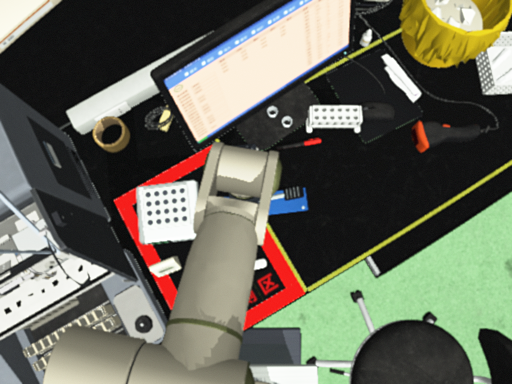

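```bash
cat > ov.py <<'E'
import sys
from h import *
# overlay jack block top, base, saddle, lift at given block pose on wrist pic
def ov(C,im,b,yaw,L,fn,crop,f):
    a=np.radians(yaw); u=np.array([np.cos(a),np.sin(a)]); v=np.array([u[1],-u[0]])
    def P(x,y,z): return [*(np.array(b)+x*v+y*u),z]
    im=cv2.resize(im,None,fx=f,fy=f,interpolation=cv2.INTER_CUBIC)
    for pts,c in [([P(s*18.5,t*22,72) for s,t in [(-1,-1),(1,-1),(1,1),(-1,1)]],(0,255,255)),
      ([P(s*31,t,10) for s,t in [(-1,-188),(1,-188),(1,96),(-1,96)]],(0,255,0)),
      ([P(17*np.cos(k),70+17*np.sin(k),50) for k in np.linspace(0,6.3,30)],(255,0,255)),
      ([[L[0]+8*np.cos(k),L[1]+8*np.sin(k),65] for k in np.linspace(0,6.3,30)],(255,255,0))]:
        q=np.round((w2p(C,pts)+.5)*f-.5).astype(int); cv2.polylines(im,[q],True,c,1)
    x0,y0,x1,y1=[int(k*f) for k in crop]; cv2.imwrite(fn,im[y0:y1,x0:x1])
E
python3 - <<'E'
from ov import *
C=cam("wrist"); im=cv2.imread("pics/w5.png")
print(p2w(C,(252,71.5),65))
ov(C,im,(567.5,48.3),96.8,(559.2,119.5),"pics/o5.png",(150,30,350,310),2)
E
```

```text
[559.45581886 120.00351143  65.        ]
```

View pics/o5.png

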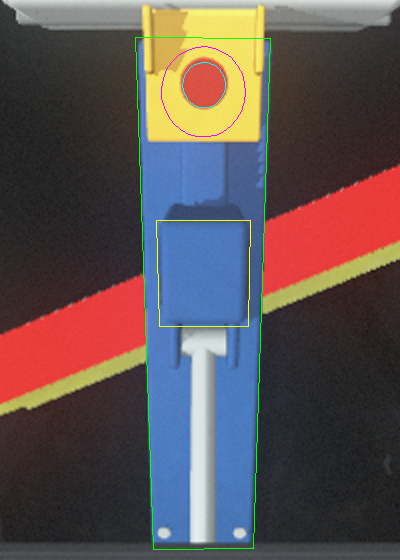

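```bash
python3 -m inch '{"hand":[0.5,1,1,1,1,1,1],"linear":[[-2,0,-0.4],[-3,0.1,-0.4],[-3,0,0],[-3,0,0],[-1,0,0],[0,0,0],[0,0,0]],"spin":[0,0,0,0,0,0,0]}'; python3 g.py 585.3 -101.6 120 96.7
```

```text
time: 11.68
tcp_pos: [585.0, -107.0, 156.1]
tool_rot: [[-0.12, 0.993, 0.001], [0.993, 0.12, 0.003], [0.003, 0.002, -1.0]]
force: [-0.1, 0.3, -0.4]
gripper_width: 0.233
t 11.675 yaw 96.90685792154878 tilt xy [0.0013 0.0033] p [ 585.  -107.   156.1] F [-0.1  0.3 -0.4] w 0.233
lin cm [0.52 0.09 3.61] spin 0.21
```

```bash
python3 -m inch '{"hand":[1,1,1,1],"linear":[[0.5,0,0.8],[0,0,1],[0,0,0.5],[0,0,0]],"spin":[0,0,0,0]}'; python3 g.py 585.3 -101.6 62 96.7
```

```text
time: 12.18
tcp_pos: [584.0, -99.4, 131.0]
tool_rot: [[-0.123, 0.992, 0.0], [0.992, 0.123, 0.004], [0.004, 0.001, -1.0]]
force: [0.9, 0.0, 0.4]
gripper_width: 0.009
t 12.175 yaw 97.06202493410821 tilt xy [0.0001 0.004 ] p [584.  -99.4 131. ] F [0.9 0.  0.4] w 0.009
lin cm [-0.26  0.1   6.89] spin 0.36
```

```bash
python3 -m inch '{"hand":[1,1,1,1,1,1],"linear":[[-0.2,0.1,1],[0,0,1],[0,0,1],[0,0,0.6],[0,0,0.5],[0,0,0]],"spin":[0.3,0,0,0,0,0]}'; python3 g.py 585.3 -101.6 62 96.7
```

```text
time: 12.92
tcp_pos: [586.7, -103.0, 89.0]
tool_rot: [[-0.117, 0.993, 0.004], [0.993, 0.117, 0.001], [0.0, 0.004, -1.0]]
force: [-0.6, 0.2, 4.3]
gripper_width: 0.008
t 12.925 yaw 96.7153634659564 tilt xy [0.0044 0.0005] p [ 586.7 -103.    89. ] F [-0.6  0.2  4.3] w 0.008
lin cm [ 0.16 -0.13  2.7 ] spin 0.02
```

```bash
python3 -m inch '{"hand":[1,1,1,1,1,1],"linear":[[0,-0.1,0.7],[0,0,0.7],[0,0,0.6],[0,0,0.4],[0,0,0],[0,0,0]],"spin":[0,0,0,0,0,0]}'; python3 g.py 585.3 -101.6 62 96.7
```

```text
time: 13.68
tcp_pos: [587.0, -105.3, 67.1]
tool_rot: [[-0.117, 0.993, 0.009], [0.993, 0.117, -0.004], [-0.005, 0.008, -1.0]]
force: [-1.1, -0.3, 5.1]
gripper_width: 0.005
t 13.675 yaw 96.71562576213728 tilt xy [ 0.0088 -0.004 ] p [ 587.  -105.3   67.1] F [-1.1 -0.3  5.1] w 0.005
lin cm [ 0.39 -0.13  0.5 ] spin 0.02
```

```bash
python3 -m inch '{"hand":[1,1,1,1],"linear":[[0,0,0.3],[0,0,0.2],[0,0,0.1],[0,0,0.1]],"spin":[0,0,0,0]}'; python3 g.py 585.3 -101.6 62 96.7; python3 - <<'E'
from h import *
C=cam("wrist"); im=optics.read_camera("wrist"); cv2.imwrite("pics/w6.png",im)
cv2.imwrite("pics/s6.png",cv2.resize(optics.read_camera("scene")[180:280,130:330],None,fx=4,fy=4))
print(p2w(C,(0,0),0)[:1], sense()["force"])
E
```

```text
time: 14.18
tcp_pos: [587.1, -105.7, 61.4]
tool_rot: [[-0.117, 0.993, 0.009], [0.993, 0.117, -0.005], [-0.006, 0.008, -1.0]]
force: [-1.8, -1.1, 6.5]
gripper_width: 0.006
t 14.175 yaw 96.73331133939382 tilt xy [ 0.0091 -0.0049] p [ 587.1 -105.7   61.4] F [-1.8 -1.1  6.5] w 0.006
lin cm [ 0.42 -0.13 -0.07] spin 0.03
[413.22977778] [-2.4135881  -0.84588418  6.45946955]
```

View pics/w6.png

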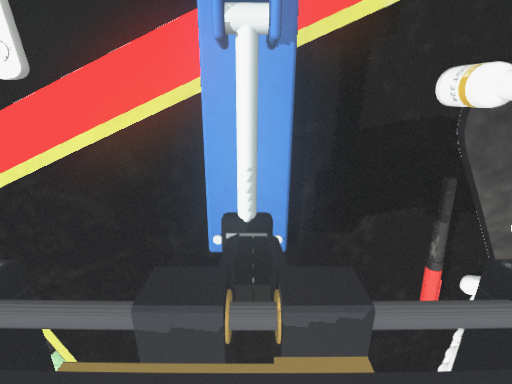

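View pics/s6.png

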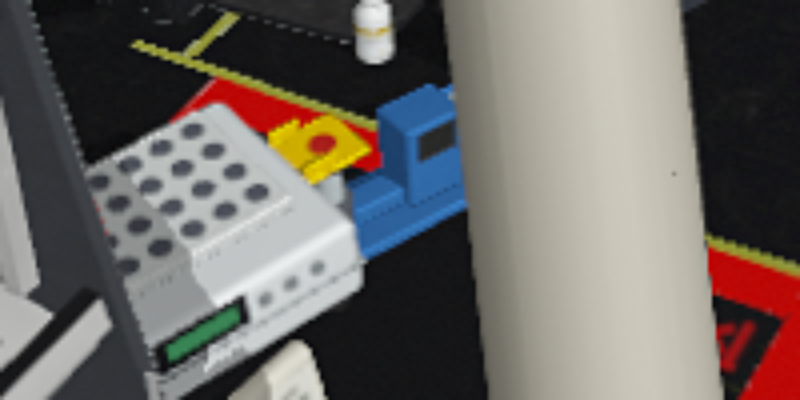

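```bash
python3 -m inch '{"hand":[1,1,1,1],"linear":[[0,0,0.1],[0,0,0.1],[0,0,0.1],[0,0,0.1]],"spin":[0,0,0,0]}'; python3 g.py 585.3 -101.6 62 96.7
```

```text
time: 14.78
tcp_pos: [587.1, -105.7, 61.1]
tool_rot: [[-0.118, 0.993, 0.01], [0.993, 0.118, -0.006], [-0.007, 0.009, -1.0]]
force: [-4.4, -0.5, 11.3]
gripper_width: 0.002
t 14.775 yaw 96.76491148796052 tilt xy [ 0.0096 -0.0056] p [ 587.1 -105.7   61.1] F [-4.4 -0.5 11.3] w 0.002
lin cm [ 0.43 -0.13 -0.1 ] spin 0.06
```

```bash
python3 -m inch '{"hand":[1,1,1,1,1,1,1,1,1,1,1,1],"linear":[[0,0,-0.5],[0,0,-0.6],[0,0,-0.6],[0,0,-0.6],[0,0,-0.7],[0,0,-0.8],[0,0,-1],[0,0,-1],[0,0,-1],[0,0,-1.2],[0,0,-1.2],[0,0,0]],"spin":[0,0,0,0,0,0,0,0,0,0,0,0]}'; python3 g.py 585.3 -101.6 145 96.7
```

```text
time: 16.27
tcp_pos: [585.8, -104.5, 159.1]
tool_rot: [[-0.118, 0.993, 0.009], [0.993, 0.118, -0.004], [-0.005, 0.008, -1.0]]
force: [-0.1, 0.9, -0.3]
gripper_width: 0.003
t 16.275 yaw 96.749502288537 tilt xy [ 0.0086 -0.0041] p [ 585.8 -104.5  159.1] F [-0.1  0.9 -0.3] w 0.003
lin cm [ 0.3  -0.03  1.41] spin 0.05
```

```bash
python3 -m inch '{"hand":[1,1,1],"linear":[[0.3,0,-0.3],[0,0,0],[0,0,0]],"spin":[0,0,0]}'; python3 g.py 585.3 -101.6 62 96.7; python3 - <<'E'
from ov import *
C=cam("wrist"); im=optics.read_camera("wrist"); cv2.imwrite("pics/w7.png",im)
ov(C,im,(567.5,48.3),96.8,(559.2,119.5),"pics/o7.png",(100,0,400,300),2)
cv2.imwrite("pics/s7.png",cv2.resize(optics.read_camera("scene")[180:280,130:330],None,fx=4,fy=4))
cv2.imwrite("pics/t7.png",optics.read_camera("top"))
E
```

```text
time: 16.65
tcp_pos: [585.1, -101.2, 161.4]
tool_rot: [[-0.118, 0.993, 0.007], [0.993, 0.118, -0.004], [-0.004, 0.007, -1.0]]
force: [-0.2, -0.3, 0.2]
gripper_width: 0.006
t 16.65 yaw 96.75703869979948 tilt xy [ 0.0071 -0.0036] p [ 585.1 -101.2  161.4] F [-0.2 -0.3  0.2] w 0.006
lin cm [-0.   -0.05  9.94] spin 0.06
```

View pics/o7.png

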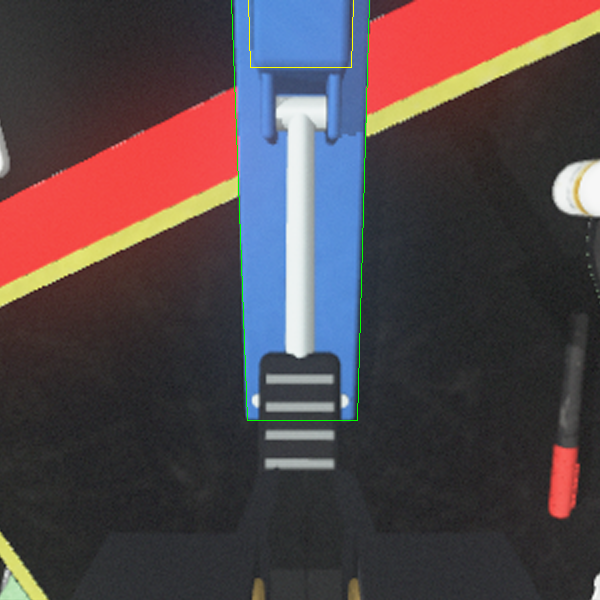

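View pics/s7.png

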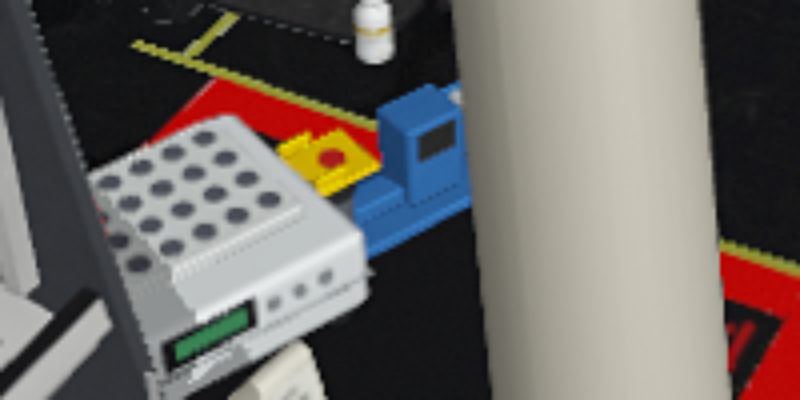

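View pics/t7.png

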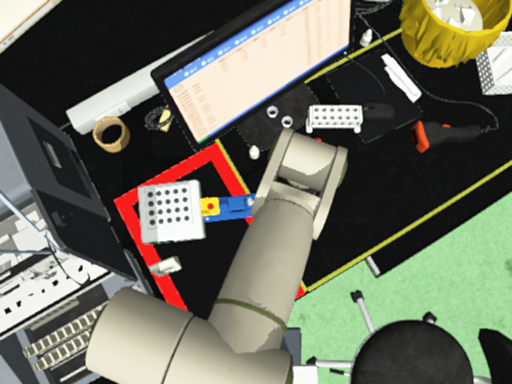

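```bash
python3 - <<'E'
from h import *
C=cam("top")
for f in ["a_top","t7"]:
    im=cv2.imread(f"pics/{f}.png").astype(int); b,g,r=im[...,0],im[...,1],im[...,2]
    m=(r>120)&(g<70)&(b<70); m2=np.zeros_like(m); m2[198:214,200:217]=m[198:214,200:217]
    y,x=np.nonzero(m2); print(f,x.mean(),y.mean(),len(x),np.round(p2w(C,(x.mean(),y.mean()),65),1))
    # dark holes
    w=(im.max(2)<140).astype(np.uint8); 
    n,l,st,ce=cv2.connectedComponentsWithStats(w[180:235,140:200]); 
    c=[ce[i]+[140,180] for i in range(1,n) if 8<st[i,4]<40]; c=np.array(c); print(len(c),c.mean(0), np.round(p2w(C,c.mean(0),83),1))
A=cam("scene")
a=cv2.imread("pics/a_scene.png"); cv2.imwrite("pics/s0.png",cv2.resize(a[180:280,130:330],None,fx=4,fy=4))
cv2.imwrite("pics/cmp.png",cv2.resize(np.vstack([cv2.imread("pics/a_top.png")[170:250,120:270],cv2.imread("pics/t7.png")[170:250,120:270]]),None,fx=3.7,fy=3.7,interpolation=cv2.INTER_CUBIC))
E
```

```text
a_top 208.0 206.17391304347825 23 [556.2 119.8  65. ]
22 [165.45655333 203.84735744] [559.9 226.4  83. ]
t7 210.05263157894737 205.8421052631579 19 [557.  114.6  65. ]
23 [168.70550947 202.62631852] [563.  218.2  83. ]
```

View pics/cmp.png

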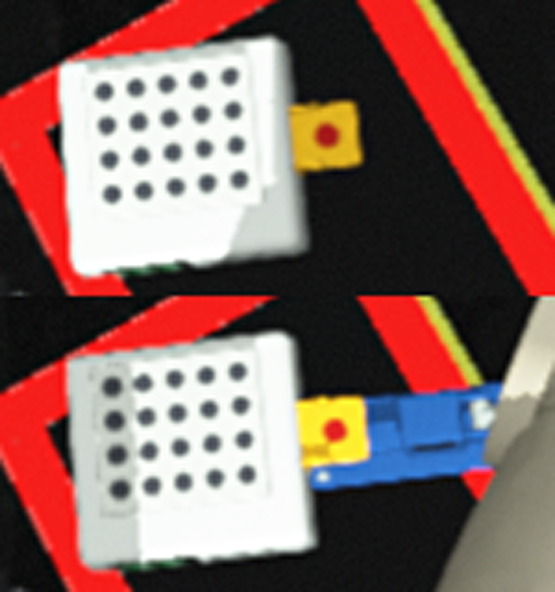

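View pics/s0.png

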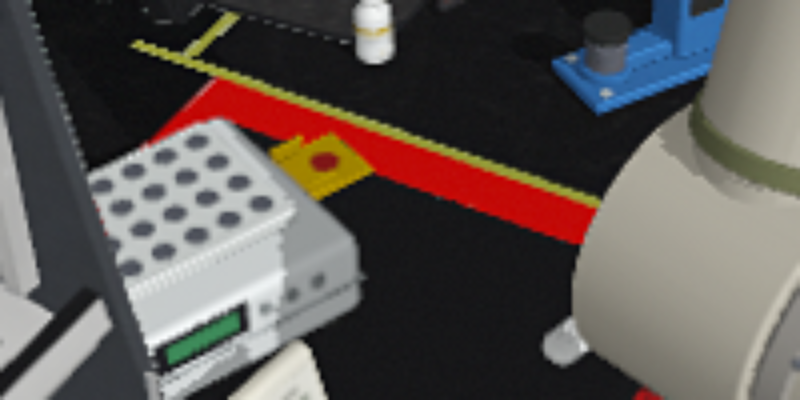

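```bash
python3 -m inch '{"hand":[1,1,1,1,1,1,1,1,1],"linear":[[0,0.05,1.5],[0,0,1.5],[0,0,1],[0,0,1],[0,0,0.9],[0,0,0.8],[0,0,0.7],[0,0,0.4],[0,0,0]],"spin":[0,0,0,0,0,0,0,0,0]}'; python3 g.py 585.3 -101.6 62 96.7
```

```text
time: 17.92
tcp_pos: [587.3, -104.0, 79.7]
tool_rot: [[-0.117, 0.993, 0.011], [0.993, 0.117, -0.008], [-0.01, 0.01, -1.0]]
force: [-1.5, -0.6, 4.2]
gripper_width: 0.008
t 17.925 yaw 96.73529256811472 tilt xy [ 0.0109 -0.0084] p [ 587.3 -104.    79.7] F [-1.5 -0.6  4.2] w 0.008
lin cm [ 0.28 -0.19  1.77] spin 0.04
```

```bash
python3 -m inch '{"hand":[1,1,1,1,1,1,1,1],"linear":[[0,0,0.6],[0,0,0.5],[0,0,0.4],[0,0,0.2],[0,0,0.1],[0,0,0.1],[0,0,0.1],[0,0,0.1]],"spin":[0,0,0,0,0,0,0,0]}'; python3 g.py 585.3 -101.6 61 96.7
```

```text
time: 18.92
tcp_pos: [587.8, -106.0, 61.0]
tool_rot: [[-0.118, 0.993, 0.013], [0.993, 0.118, -0.012], [-0.014, 0.011, -1.0]]
force: [-5.3, -0.4, 13.5]
gripper_width: 0.008
t 18.925 yaw 96.74867627182601 tilt xy [ 0.0128 -0.0122] p [ 587.8 -106.    61. ] F [-5.3 -0.4 13.5] w 0.008
lin cm [ 0.47 -0.2  -0.01] spin 0.05
```

```bash
python3 - <<'E'
from h import *
im=optics.read_camera("scene"); im2=optics.read_camera("top"); cv2.imwrite("pics/w8.png",optics.read_camera("wrist"))
cv2.imwrite("pics/s8.png",cv2.resize(im[180:280,130:330],None,fx=4,fy=4))
cv2.imwrite("pics/t8.png",cv2.resize(im2[170:290,120:320],None,fx=4,fy=4,interpolation=cv2.INTER_CUBIC))
s=sense(); print(s["time"],s["tcp_pos"],s["force"])
C=cam("top"); b,g,r=[im2[...,i].astype(int) for i in range(3)]
m=(r>120)&(g<70)&(b<70); m2=np.zeros_like(m); m2[198:214,200:217]=m[198:214,200:217]
y,x=np.nonzero(m2); print(x.mean(),y.mean(),p2w(C,(x.mean(),y.mean()),79))
E
```

```text
19.075 [ 587.82898042 -105.98086743   61.09798352] [-3.80972359  0.27693923 12.04568995]
209.1 204.95 [557.0648442  115.38875631  79.        ]
```

View pics/s8.png

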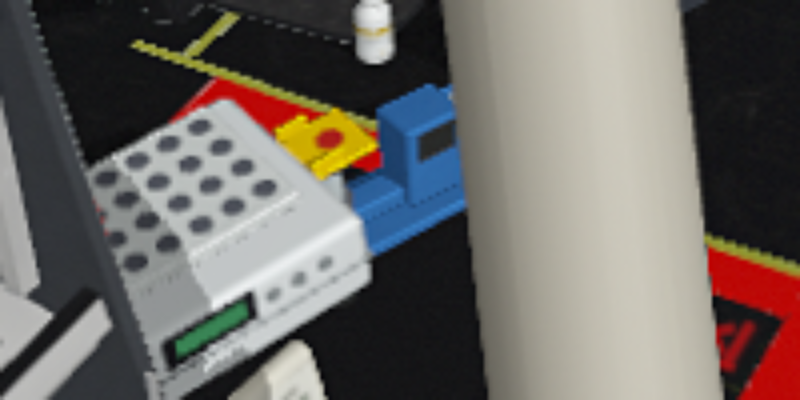

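View pics/t8.png

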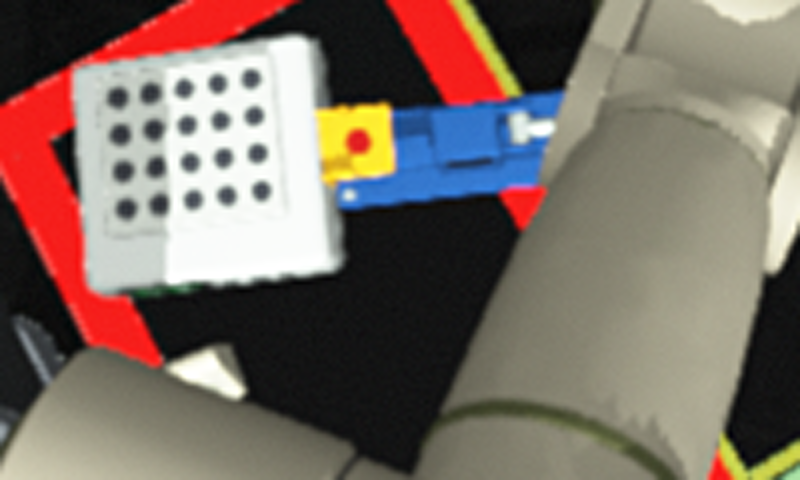

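View pics/w8.png

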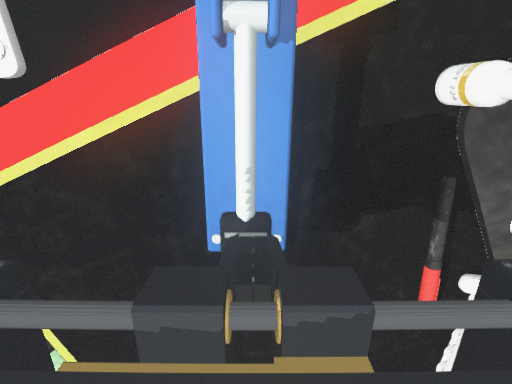

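```bash
python3 - <<'E'
from h import *
C=cam("top"); b=p2w(C,((465.5)/4-.5+120,136.5/4-.5+170),72); l=p2w(C,(209.1,204.95),79)
print(b,l,l-b,np.linalg.norm((l-b)[:2]))
s=sense(); print(s["time"],s["tcp_pos"],s["force"],s["dq"])
from workcell import manip; manip.close_job()
E
```

```text
[561.19330803  47.80964347  72.        ] [557.0648442  115.38875631  79.        ] [-4.12846383 67.57911284  7.        ] 67.70510103143961
19.075 [ 587.82898042 -105.98086743   61.09798352] [-3.80972359  0.27693923 12.04568995] [-6.10003036e-04  7.13782136e-04 -5.92804884e-04 -1.76254875e-04
 -8.54010803e-04  7.16403235e-05]
the job is handed in; nothing more can be done
```

I stood the jack under the lift tab, did the trial lift, let the heater settle, then pressed the handle down again. I handed the job in at about 19 s with the closed fingers still holding it down. No verdict was reported.

**Last checks:**
- **Handle:** the fingertips are at 61 mm, which is the fully-down height. They push with about 12 N, against the stop, and the arm is at rest.
- **Saddle:** the final top picture puts the red disc 68 mm from the block's centre, against the ideal 70 mm. The saddle is therefore roughly 2–5 mm off centre (limit 12 mm).
- **Feet:** the pictures show the heater tipped up on the saddle. I did not measure the foot heights.
- **Bystanders:** the bottle and marker look unmoved in the wrist pictures taken during the two lifts. The arm came nowhere near the timer or cassette. I did not measure any of the four.

**What disagreed:**
- **Heater slid:** it moved about 5 mm towards the jack during the trial cycle. I expect about as much again in the second lift, so about 10 mm in all (limit 20 mm). I did not measure the left edge's final position.
- **Cameras:** the top and wrist cameras differ by about 4 mm in x. I placed the jack by the wrist camera.

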